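Lid the sourdough crock and draw out the keeper arm

TASK

Close the sourdough crock: set the loose lid gently onto its rim so that it sits seated and level, and let go of it. Then pinch the handle of the keeper arm so that its lock button is squeezed in, draw the arm out over the lid until its pointer stands at the long mark of the scale, and finish while still holding it there with the button squeezed in, because its spring pulls it home if let go. Do not shift the crock, and leave the basin, the mug and the brush alone.

Things in the scene. Friction and masses are not known exactly. Their poses are not given: they have to be found in the camera images.
- stand: Fixed board 160 x 420 x 18 mm (x -80 to 80, y -220 to 200 mm) with an aluminium channel 34 mm wide, y -215 to 0, on two posts, top edge 158 mm above the table; a shelf on its +x side (to x = 53 mm) carries the scale. The crock stands on the +y half. Origin: on the table under the channel's centre line. +y: the way the keeper arm extends.
- keeper_arm (a joint): How far the keeper arm (steel bar, round 32 mm foot at its front) is drawn out along the stand's +y, m: 0 home, 0.18 end stop. A spring pulls it home, 2.5 N at home to 4 N drawn out. At home a catch locks it (1.5 mm play) unless the lock button is in 4.5 mm or more. Foot underside 150 mm above the table; at the long mark it is over the lid, 8 mm above its knob.
- lock_button (a joint): Travel of the sprung lock button, m: 0 out (locked), 0.006 fully in (released); 7 N press it fully in. A steel plate 26 mm wide (stand's y), 178 to 218 mm above the table, on the handle's +x side; it moves to the stand's -x, into the handle, and rides with it.
- grip (a point): Middle of the pinch on the handle: an upright dark wooden block on the keeper arm, 22 (x) x 30 (y) mm, 166 to 222 mm above the table, pinched from above across the stand's x together with the button: 36 mm over both, 30 mm with the button in. This point: midway between the outer faces, button in, 198 mm above the table. Keep fingertips above 174 mm. Axes parallel to the stand's.
- pointer (a point): Tip of the keeper arm's small pointer that rides over the scale, 45 mm behind the handle (towards the stand's -y); moves with the arm. Axes parallel to the stand's.
- long_mark (a point): Middle of the long mark across the white scale plate (22 x 105 mm; the short marks are 20 mm apart and half as long). Axes parallel to the stand's: the pointer stands at the mark when both have the same place along the stand's y. The scale is set at a different place along y each time.
- crock: Open round stoneware crock, 116 mm outer diameter, 80 mm high, wall 6 mm (mouth 104 mm), 1.6 kg, standing loose on the stand's board. Origin: centre of its underside (18 mm above the table); z up. Its rim is 98 mm above the table.
- lid: Loose stoneware lid, about 0.3 kg, lying plug-down on the table: disc of 124 mm diameter, 8 mm thick, over a plug of 96 mm diameter and 8 mm depth with tapered foot that goes into the mouth; on top a round upright knob of 26 mm diameter, from 16 to 52 mm above the origin. Origin: centre of the plug's underside; z up. Seated, the origin lies 72 mm above the crock's origin.
- basin: Bystander: white bowl, 130 mm diameter, 45 mm high; origin: centre of underside.
- mug: Bystander: white mug, 80 mm diameter, 85 mm high; origin: centre of underside.
- flour_brush: Bystander: wooden brush lying on the table.
Not all that is in view belongs to the job. Leave any red look-alike of the lid alone.

How it is judged (in metres and radians):
On the way, in this order (a step that is already met when the one before it is completed fails the run):
1. the lid sits seated and level on the crock, let go (z of lid in the frame of crock between 0.068 and 0.0755 m and horizontal distance between lid and crock below 0.009 m and angle between lid's own z axis and vertical below 0.06 rad and contact force between the fingers and lid below 0.1 N and linear speed of lid below 0.02 m/s), for 0.2 s.
2. the handle is pinched and the lock button squeezed in with the arm still near home (value of joint lock_button above 0.0045 m and contact force between the fingers and keeper_arm above 1 N and value of joint keeper_arm below 0.03 m), for 0.04 s.
At the end, for the whole second after the job is handed in: Pinching the handle (over 2 N), button in over 3 mm, arm still, pointer within 5 mm of the long mark along the stand; lid untouched and seated in the crock (origin 68 to 75.5 mm above the crock's, centres within 9 mm, tilt under 0.06 rad); crock upright and moved less than 20 mm (z of lid in the frame of crock between 0.068 and 0.0755 m and horizontal distance between lid and crock below 0.009 m and angle between lid's own z axis and vertical below 0.06 rad and y of pointer in the frame of long_mark between -0.005 and 0.005 m and velocity of joint keeper_arm between -0.008 and 0.008 m/s and value of joint lock_button above 0.003 m and contact force between the fingers and keeper_arm above 2 N and contact force between the fingers and lid below 0.1 N and distance of crock from where it was at the start of the episode below 0.02 m and angle between crock's own z axis and vertical below 0.05 rad); the arm keeps its last pose, push and grip.
It fails at once if the lid is let fall onto the crock from more than about 2 cm (horizontal distance between lid and crock below 0.06 m and z of lid in the frame of crock above 0.092 m and contact force between the fingers and lid below 0.02 N and linear speed of lid above 0.25 m/s).
It fails at once if the crock is shoved more than 30 mm (distance of crock from where it was at the start of the episode above 0.03 m).
It fails at once if the basin, mug or brush is moved more than 30 mm (distance of any of basin, mug, flour_brush from where it was at the start of the episode above 0.03 m).
It also fails if it takes over 54 s, if anything falls off the work surface, if the arm or the gripper's body presses on something with over 40 N, if the wrist force passes 120 N, or if a joint passes its speed limit or range.

ROBOT

A 6-joint arm with a two-finger parallel gripper is mounted at the origin on the work surface. World frame = base frame: x ahead of the robot, y to its left, z up, the work surface at z = 0. Lengths are in mm, angles in rad, forces in N, time in s.
With the tool pointing down it reaches from about 350 to 775 mm from the base axis. Payload 7.3 kg.
Tool frame: the origin (TCP) lies between the finger pads; the fingertips stand 22 mm ahead of it and the grasp point (between the pads) lies 3 mm ahead of it (nose_length is the distance from the TCP to the fingertips, in mm); z points along the fingers, y is the direction in which the jaws open and shut (so a half turn about z gives the same grasp; the last joint's range is limited). The gripper opens to 92 mm and grips with 3 to 60 N. Pads are 19 mm wide; open, the fingers measure 130 mm over their backs; the gripper's body (75 mm by 190 mm) begins 47 mm behind the grasp point.
Start: joints at [1.037, 0.342, 1.524, -0, 1.275, -0.146], TCP at [198.516, 486.039, 248.741] pointing down, gripper open.
Joint ranges: [-2.53, 2.53], [-0.77, 2.02], [0.04, 2.7], [-1, 4.14], [0.28, 2.66], [-3.11, 3.11]. Speed limits (rad/s): [2.57, 2.57, 3.14, 3.14, 3.14, 3.14].

INTERFACE

Orientations are given as [roll, pitch, yaw] about the fixed x, y, z axes, in that order (R = Rz(yaw) Ry(pitch) Rx(roll)).
In Python, from plant import get_obs, capture, close_job, nose_length gives the robot as it stands.
- The arm moves only by the tool step_arm, never from a script. Its argument "increments" is text: rows parted by semicolons, each of 7 numbers parted by spaces: the turn, a rotation vector about the tool's x, y, z in rad, then the shift along the tool's x, y, z in mm, then the opening, from -1 (shut) to 1 (fully open). A call has 1 to 20 rows; each row is the pose to reach, as a shift and turn from the pose commanded when the call began, along the tool's axes at that moment; what a row does not reach only later rows make up. A row lasts 1/8 s, in which the tool goes at most 62.5 mm and 10.7 degrees, less where a joint would pass 70% of its speed; a pose out of reach is approached as far as the arm can. A call with a gripper value outside its range is refused whole. The fingers move at their own pace and stop on an object; the grip force is fixed at half the most. Time passes only in rows, so rows that repeat a pose let the fingers close. It gives the time, the measured TCP pose, the force and the opening at its end, in the units of the state.
- get_obs(): the state, without advancing time (a new reading comes with each control period).
- capture(name): name is "scene" or "top"; returns a dict with "frame" (420x560x3 uint8, red, green, blue), "K" (3x3 intrinsics, pixels), "extrinsics" (4x4, takes a point from world to camera coordinates). Camera axes: x right, y down, z forward; pixel columns grow to the right and rows downward; lengths in mm; the calibration is good to about 2 mm. A picture is of the moment at which its call begins. There is no depth.
- close_job(): hands the job in, once; it reports no verdict.
The state is a dict: "time": time; "joint_positions": joint angles; "dq": joint speeds; "tau": joint torques, N m; "tool_pos": TCP position; "tcp_rot": TCP orientation; "contact_force": force on the tool from outside, world axes, zero at the start; "moment": the same for the moment, N m; "grip_width": finger opening in mm.
Only numpy, scipy, OpenCV 4.12 (cv2) and the standard library are available. Lean on these libraries where they do the work, as an engineer would, in place of code of your own. Each camera call takes 0.05 s, during which the arm holds its last target.

## Working session

There is one attempt and no reset: what is moved stays moved. The work goes in short steps, Python scripts to look and compute and a tool call to move; the robot and the scene stay as the last step left them, time stands still between calls to the robot, and variables do not carry over. Pictures are saved under pics/ and viewed, and the job is handed in when it is done.

Besides the shell and the picture viewer there is one more tool, called after ">>>" in YAML: its name, and indented under it one key for each argument. step_arm: Moves the arm, as the interface text tells. Its arguments: {"type":"object","properties":{"increments":{"type":"string"}},"required":["increments"]}

```bash
mkdir -p pics; ls; python3 - <<'E'
from plant import get_obs, capture, nose_length
import cv2,numpy as np,pickle
o=get_obs();print(o, nose_length)
d={}
for n in("scene","top"):
    c=capture(n);d[n]=c
    cv2.imwrite(f"pics/{n}0.png",c["frame"][:,:,::-1]);print(n,c["K"],c["extrinsics"])
pickle.dump(d,open("c0.pkl","wb"))
E
```

```text
pics
{'time': 0.0, 'joint_positions': array([ 1.03700084e+00,  3.42708219e-01,  1.52502969e+00, -2.67333560e-06,
        1.27538339e+00, -1.46004131e-01]), 'dq': array([ 2.14681985e-03, -9.81155336e-05, -1.28794724e-03, -4.07269195e-04,
       -7.46909394e-05,  4.73904509e-04]), 'tau': array([-1.41966043e-04, -4.31243312e+01, -2.44220889e+01,  7.19633955e-02,
        5.57232206e-02, -7.24821189e-05]), 'tool_pos': array([198.31492272, 485.69740924, 248.04803737]), 'tcp_rot': array([-3.14007990e+00, -2.19867112e-04,  2.75380191e+00]), 'contact_force': array([ 0.41611235, -0.14809316, -0.12837207]), 'moment': array([-0.00337769, -0.0128659 ,  0.01023905]), 'grip_width': 91.58177220671607} 22.0
scene [[406.14876779   0.         280.60458306]
 [  0.         406.14876779 207.45061993]
 [  0.           0.           1.        ]] [[ 5.02036780e-01  8.64790271e-01  9.84165290e-03 -2.75829651e+02]
 [ 7.37858410e-01 -4.22357488e-01 -5.26478033e-01 -3.06652913e+02]
 [-4.51136385e-01  2.71573083e-01 -8.50131768e-01  1.57664640e+03]
 [ 0.00000000e+00  0.00000000e+00  0.00000000e+00  1.00000000e+00]]
top [[536.00024241   0.         285.12489202]
 [  0.         536.00024241 216.83559831]
 [  0.           0.           1.        ]] [[-2.70574327e-02 -9.99633021e-01 -1.31112575e-03 -1.25632934e+01]
 [-9.82057026e-01  2.68265298e-02 -1.86666372e-01  5.14188535e+02]
 [ 1.86633043e-01 -3.76311256e-03 -9.82422489e-01  1.63837732e+03]
 [ 0.00000000e+00  0.00000000e+00  0.00000000e+00  1.00000000e+00]]
```

View pics/scene0.png

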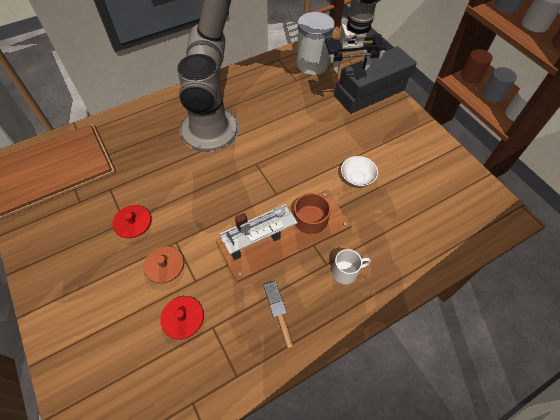

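View pics/top0.png

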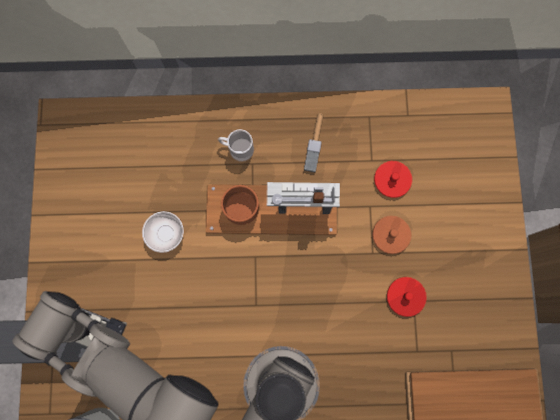

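The top view shows three lid-like discs: terracotta at (392,235), red at (393,180) and red at (407,297). In the scene view they are at (164,264), (182,317) and (131,221). The crock is terracotta stoneware, top (240,205), so the terracotta disc matches it and the red ones are the look-alikes. I'll check that in a crop.

```bash
python3 - <<'E'
import cv2,pickle,numpy as np
d=pickle.load(open("c0.pkl","rb"))
t=d["top"]["frame"][:,:,::-1];s=d["scene"]["frame"][:,:,::-1]
cv2.imwrite("pics/t_stand.png",cv2.resize(t[170:250,195:350],None,fx=5,fy=5,interpolation=cv2.INTER_CUBIC))
cv2.imwrite("pics/s_stand.png",cv2.resize(s[180:290,205:365],None,fx=5,fy=5,interpolation=cv2.INTER_CUBIC))
cv2.imwrite("pics/lid.png",np.hstack([cv2.resize(t[200:270,357:427],None,fx=5,fy=5),cv2.resize(s[230:300,130:200],None,fx=5,fy=5)]))
E
```

```text
(no output)
```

View pics/t_stand.png

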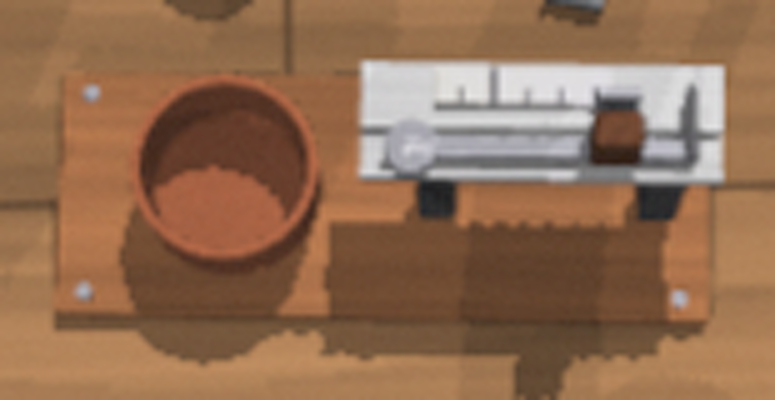

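View pics/s_stand.png

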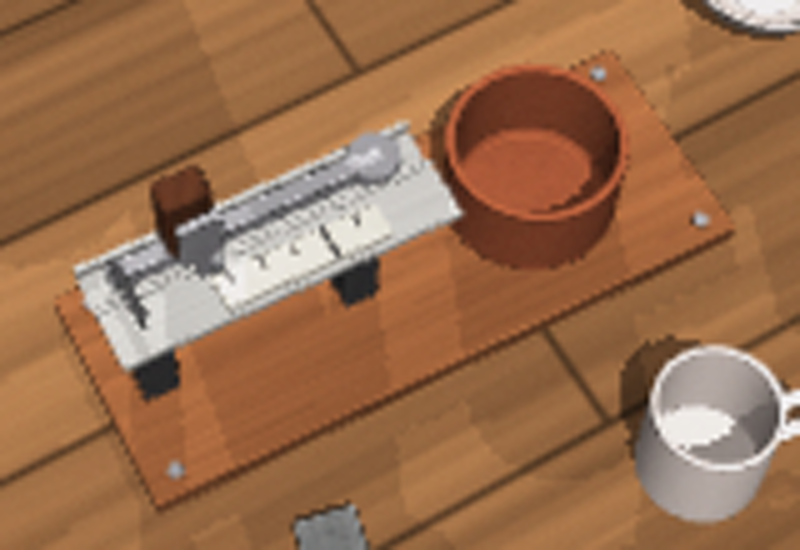

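View pics/lid.png

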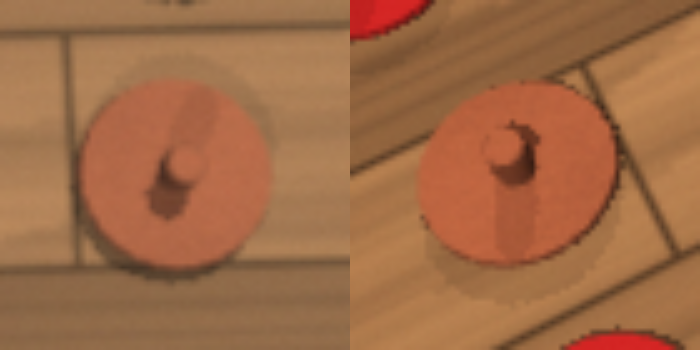

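The crop confirms the terracotta lid: top (392,235), scene (164,264). The red discs stay untouched. Next I'll measure.

```bash
cat > h.py <<'E'
import numpy as np,cv2,pickle
def ray(c,uv):
    K=c["K"];E=c["extrinsics"];R=E[:3,:3];t=E[:3,3]
    uv=np.atleast_2d(np.asarray(uv,float));d=np.c_[uv,np.ones(len(uv))]@np.linalg.inv(K).T@R
    return -R.T@t,d
def onz(c,uv,z):
    o,d=ray(c,uv);return o+d*((z-o[2])/d[:,2:])
def proj(c,P):
    P=np.atleast_2d(P);q=(P@c["extrinsics"][:3,:3].T+c["extrinsics"][:3,3])@c["K"].T
    return q[:,:2]/q[:,2:]
def tri(c1,u1,c2,u2):
    A=[];b=[]
    for c,u in((c1,u1),(c2,u2)):
        o,d=ray(c,u);d=d[0]/np.linalg.norm(d[0]);M=np.eye(3)-np.outer(d,d);A.append(M);b.append(M@o)
    A=np.vstack(A);b=np.hstack(b);x,r,_,_=np.linalg.lstsq(A,b,rcond=None);return x,np.sqrt(r.sum()/2) if len(r) else 0
def fitcirc(P):
    A=np.c_[2*P[:,:2],np.ones(len(P))];x=np.linalg.lstsq(A,(P[:,:2]**2).sum(1),rcond=None)[0]
    return x[:2],np.sqrt(x[2]+x[0]**2+x[1]**2)
def cr(x0,y0,f,p): return [(p[0]+.5)/f-.5+x0,(p[1]+.5)/f-.5+y0]
E
python3 - <<'E'
from h import *
d=pickle.load(open("c0.pkl","rb"));T,S=d["top"],d["scene"]
for c,n,(x0,y0,w) in((T,"top",(357,200,70)),(S,"scene",(130,230,70)),(T,"crockT",(215,178,50)),(S,"crockS",(285,185,52))):
    im=c["frame"][y0:y0+w,x0:x0+w]
    f=cv2.resize(im,None,fx=4,fy=4,interpolation=cv2.INTER_CUBIC)
    h=cv2.cvtColor(f,cv2.COLOR_RGB2HSV); lab=cv2.cvtColor(f,cv2.COLOR_RGB2LAB)
    print(n,im[w//2,w//2],h[2*w,2*w],lab[2*w,2*w], 'bg',lab[4,4])
    cv2.imwrite(f"pics/lab_{n}.png",cv2.resize(np.hstack([lab[:,:,1],lab[:,:,2],h[:,:,1]]),None,fx=.9,fy=.9))
# stand
tp=lambda p:cr(195,170,5,p); sp=lambda p:cr(205,180,5,p)
print("screws")
for a,b in(((91,93),(701,219)),((83,291),(598,74)),):
    print(onz(T,tp(a),18),onz(S,sp(b),18),tri(T,tp(a),S,sp(b)))
print(onz(T,tp((679,299)),18), "S4th",onz(S,sp((175,470)),18))
print("board corners top")
for p in((63,73),(57,315),(707,320)):print(onz(T,tp(p),18))
print("scene")
for p in((733,232),(610,52),(60,302),(158,506)):print(onz(S,sp(p),18))
print("channel top corners, T then S")
for p in((362,62),(360,178),(724,183),(724,66)):print(onz(T,tp(p),158))
for p in((460,213),(408,123),(75,268),(132,368)):print(onz(S,sp(p),158))
E
```

```text
top [150  88  60] [  9 151 152] [114 151 155] bg [137 140 156]
scene [86 44 27] [  8 171  82] [ 56 144 146] bg [108 189 171]
crockT [103  62  45] [  9 148  95] [ 72 143 146] bg [126 139 153]
crockS [170  89  58] [  8 169 167] [117 158 160] bg [123 142 158]
screws
[[620.18084852 204.90930603  18.        ]] [[617.12251182 205.16000231  18.        ]] (array([618.9045332 , 203.8738439 ,  22.04235803]), np.float64(0.5488608944092365))
[[490.25743037 210.26071262  18.        ]] [[487.39076657 209.36675241  18.        ]] (array([489.27556345, 208.92826915,  21.10088663]), np.float64(0.9934386486365239))
[[ 474.70506115 -169.92858644   18.        ]] S4th [[ 602.00801881 -175.73347279   18.        ]]
board corners top
[[634.02147048 223.04093346  18.        ]]
[[475.19078003 226.85328237  18.        ]]
[[ 460.6717241 -187.1776979   18.       ]]
scene
[[635.66448991 217.79655611  18.        ]]
[[476.20842668 226.68996844  18.        ]]
[[ 462.73441893 -187.10064802   18.        ]]
[[ 617.64111095 -195.26965622   18.        ]]
channel top corners, T then S
[[599.78834546  24.94506019 158.        ]]
[[529.27073955  27.58915174 158.        ]]
[[ 520.38636343 -187.00857643  158.        ]]
[[ 591.43670777 -190.276196    158.        ]]
[[599.39441989  22.84336847 158.        ]]
[[531.25202568  28.03018492 158.        ]]
[[ 521.104055   -186.25468764  158.        ]]
[[ 593.41653194 -186.09161433  158.        ]]
```

```bash
python3 - <<'E'
from h import *
d=pickle.load(open("c0.pkl","rb"));T,S=d["top"],d["scene"]
outs=[]
for c,n,(x0,y0,w),th,z in((T,"lidT",(357,200,70),147,16),(S,"lidS",(130,230,70),150,16),(T,"crT",(215,178,50),147,98)):
    im=c["frame"][y0:y0+w,x0:x0+w]
    f=cv2.resize(im,None,fx=4,fy=4,interpolation=cv2.INTER_CUBIC)
    lab=cv2.cvtColor(f,cv2.COLOR_RGB2LAB).astype(int)
    g=lab[:,:,1]
    m=((g>th)&(cv2.cvtColor(f,cv2.COLOR_RGB2HSV)[:,:,1]<210)).astype(np.uint8)
    cs,_=cv2.findContours(m,cv2.RETR_EXTERNAL,cv2.CHAIN_APPROX_NONE)
    k=max(cs,key=cv2.contourArea);k=cv2.convexHull(k)[:,0]
    m2=np.zeros_like(m);cv2.fillPoly(m2,[k],1);k=max(cv2.findContours(m2,0,cv2.CHAIN_APPROX_NONE)[0],key=len)[:,0]
    uv=np.array([cr(x0,y0,4,p) for p in k])
    P=onz(c,uv,z);ctr,r=fitcirc(P);res=np.hypot(*(P[:,:2]-ctr).T)-r
    print(n,ctr,r,res.std(),abs(res).max())
    o=f[:,:,::-1].copy();cv2.drawContours(o,[k.reshape(-1,1,2)],-1,(0,255,0),1);outs.append(cv2.resize(o,(260,260)))
cv2.imwrite("pics/fits.png",np.hstack(outs))
E
```

```text
lidT [ 454.67429623 -364.68229663] 60.71797431840096 0.3069211073261557 0.83459637441252
lidS [ 453.37288646 -366.27939183] 61.44882048860713 0.4643141342615697 1.1059532061751938
crT [553.17604777 116.42885839] 59.65385724142517 3.3203926182468346 12.17745967600176
```

View pics/fits.png

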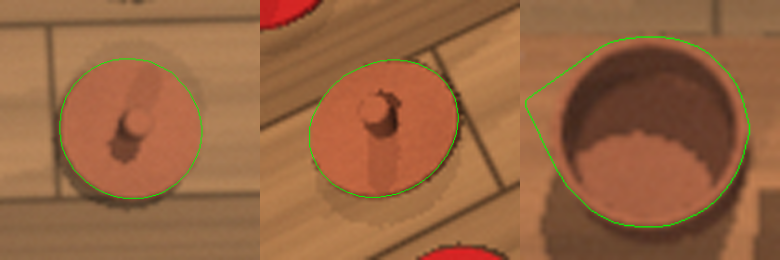

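```bash
python3 - <<'E'
from h import *
d=pickle.load(open("c0.pkl","rb"));T,S=d["top"],d["scene"]
outs=[]
for c,n,(x0,y0,w),ths in((T,"crT",(210,172,60),(148,151)),(S,"crS",(285,185,52),(150,154,157))):
  for th in ths:
    im=c["frame"][y0:y0+w,x0:x0+w]
    f=cv2.resize(im,None,fx=5,fy=5,interpolation=cv2.INTER_CUBIC)
    lab=cv2.cvtColor(f,cv2.COLOR_RGB2LAB).astype(int)
    m=(lab[:,:,1]>th).astype(np.uint8)
    # scan radially outward from the projected centre guess: last mask pixel = outer rim
    g=proj(c,[553,116,98])[0]
    o=f[:,:,::-1].copy();inn=[];out=[]
    for a in np.linspace(0,2*np.pi,120,endpoint=False):
        prof=[]
        rr=np.arange(40,70,.25)
        P=np.c_[553+rr*np.cos(a),116+rr*np.sin(a),np.full(len(rr),98)]
        q=((proj(c,P)-[x0,y0]+.5)*5-.5)
        v=cv2.remap(lab[:,:,1].astype(np.float32),q[:,0].astype(np.float32)[None],q[:,1].astype(np.float32)[None],1)[0]
        on=np.where(v>th)[0]
        if len(on):
            # longest run
            runs=np.split(on,np.where(np.diff(on)>1)[0]+1);r=max(runs,key=len)
            L=(r[-1]-r[0])*.25
            if 3<L<12:
                if r[-1]<len(rr)-1: out.append(P[r[-1]]);cv2.circle(o,tuple(int(i) for i in q[r[-1]]),1,(0,255,0),-1)
                if r[0]>0: inn.append(P[r[0]]);cv2.circle(o,tuple(int(i) for i in q[r[0]]),1,(255,0,0),-1)
    for nm,Q in(("out",out),("in",inn)):
        Q=np.array(Q)
        if len(Q)<10: continue
        for _ in range(6):
            ctr,r=fitcirc(Q);e=np.hypot(*(Q[:,:2]-ctr).T)-r;Q=Q[abs(e)<max(2*e.std(),.7)]
        print(n,th,nm,ctr,r,e.std(),len(Q))
    outs.append(cv2.resize(o,(260,260)))
cv2.imwrite("pics/fits2.png",np.vstack([np.hstack(outs[:2]+[outs[0]*0]),np.hstack(outs[2:])]))
E
```

```text
crT 148 out [552.23721909 113.30809017] 57.89303469630125 0.4206070245418755 72
crT 148 in [552.66004693 113.13349216] 51.59606144537656 0.32593394301772677 82
crT 151 out [552.26453794 113.11704349] 56.75622038890697 0.30260570846754137 66
crT 151 in [552.69826579 113.09695931] 52.74425988000188 0.2828548534282953 69
crS 150 out [550.83226444 112.50512664] 58.36148700625428 0.490147233367504 51
crS 150 in [550.57910732 111.79871296] 51.109760637644555 0.42072529575481954 45
crS 154 out [550.61158162 112.84502974] 57.340742663662304 0.3508419423122378 71
crS 154 in [550.75204264 112.25114063] 52.311844644086094 0.39581396321045004 79
crS 157 out [550.59656715 112.46502099] 56.67565158532038 0.2791545225773855 71
crS 157 in [550.65465493 112.3776633 ] 52.964309209172995 0.29748292739646603 68
```

View pics/fits2.png

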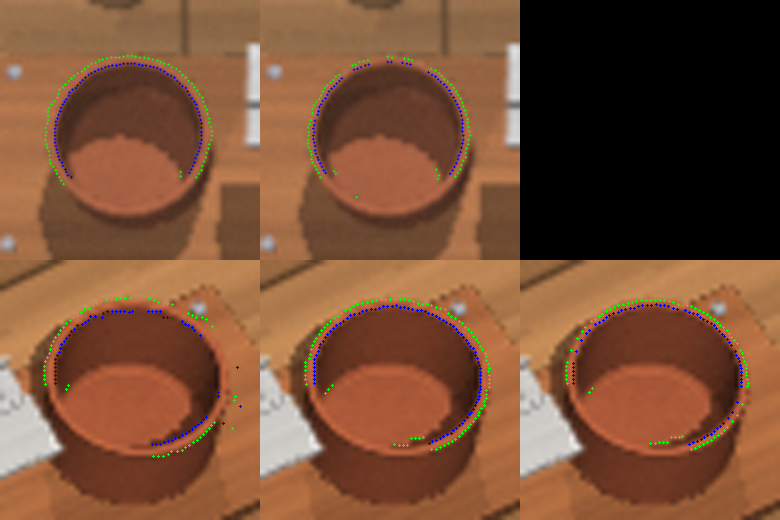

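```bash
cat >> h.py <<'E'
def delta(cmd,tgt):
    """cmd,tgt=(x,y,z,yaw), tool down. returns turn about tool z, shift in tool axes"""
    y=cmd[3];R=np.array([[np.cos(y),np.sin(y),0],[np.sin(y),-np.cos(y),0],[0,0,-1]])
    s=R.T@(np.array(tgt[:3])-np.array(cmd[:3]));return np.round([-(tgt[3]-y),*s],3)
def after(cmd,turn,s):
    y=cmd[3];R=np.array([[np.cos(y),np.sin(y),0],[np.sin(y),-np.cos(y),0],[0,0,-1]])
    return np.round([*(np.array(cmd[:3])+R@np.array(s)),y-turn],3)
E
python3 - <<'E'
from h import *
c=(198.516,486.039,248.741,2.754)
for t in((430,90,270,1.534),(454.2,-365.4,130,1.534)):print(delta(c,t))
d=pickle.load(open("c0.pkl","rb"))
tp=lambda p:cr(195,170,5,p); sp=lambda p:cr(205,180,5,p)
T,S=d["top"],d["scene"]
# knob top
print(onz(T,cr(357,200,5,(186,163)),52),onz(S,cr(130,230,5,(503-350+0,146)),52))
E
```

```text
[   1.22  -364.    -279.17   -21.259]
[   1.22  -558.528 -691.642  118.741]
[[ 454.89622648 -364.39137256   52.        ]] [[ 453.63403172 -366.07651416   52.        ]]
```

>>> step_arm:
  increments: "0 0 1.22 -364 -279 -21 1; 0 0 1.22 -364 -279 -21 1; 0 0 1.22 -364 -279 -21 1; 0 0 1.22 -364 -279 -21 1; 0 0 1.22 -364 -279 -21 1; 0 0 1.22 -364 -279 -21 1; 0 0 1.22 -364 -279 -21 1; 0 0 1.22 -558.5 -691.6 119 1; 0 0 1.22 -558.5 -691.6 119 1; 0 0 1.22 -558.5 -691.6 119 1; 0 0 1.22 -558.5 -691.6 119 1; 0 0 1.22 -558.5 -691.6 119 1; 0 0 1.22 -558.5 -691.6 119 1; 0 0 1.22 -558.5 -691.6 119 1; 0 0 1.22 -558.5 -691.6 119 1; 0 0 1.22 -558.5 -691.6 119 1; 0 0 1.22 -558.5 -691.6 119 1"

```text
time: 2.22
tool_pos: [453.6, -364.7, 129.1]
tcp_rot: [-3.14, -0.002, 1.533]
contact_force: [0.3, 0.5, -0.1]
grip_width: 91.6
```

```bash
python3 - <<'E'
from h import *
from plant import get_obs,capture
print(after((198.516,486.039,248.741,2.754),1.22,(-558.5,-691.6,119)))
o=get_obs();print(o["tool_pos"],o["tcp_rot"],o["joint_positions"])
a=capture("top")["frame"][:,:,::-1][170:310,330:470];b=capture("scene")["frame"][:,:,::-1][190:330,90:230]
cv2.imwrite("pics/hover.png",cv2.resize(np.hstack([a,b]),None,fx=2.8,fy=2.8))
E
```

```text
[ 454.19  -365.35   129.741    1.534]
[ 453.60827264 -364.67346425  129.147314  ] [-3.14048318e+00 -1.61780612e-03  1.53329502e+00] [-8.08983392e-01  5.60863304e-01  1.52131353e+00  4.42433879e-04
  1.06133915e+00 -7.71699135e-01]
```

View pics/hover.png

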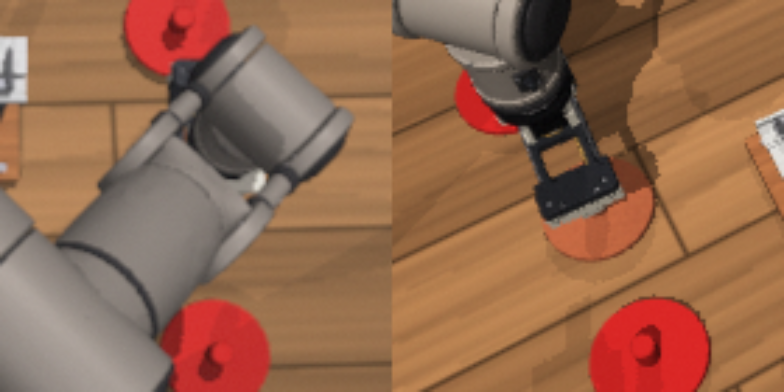

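>>> step_arm:
  increments: "0 0 0 0 0 50 1; 0 0 0 0 0 80 1; 0 0 0 0 0 86 1; 0 0 0 0 0 86 1; 0 0 0 0 0 86 -1; 0 0 0 0 0 86 -1; 0 0 0 0 0 86 -1; 0 0 0 0 0 86 -1; 0 0 0 0 0 86 -1; 0 0 0 0 0 86 -1; 0 0 0 0 0 86 -1"

```text
time: 3.7
tool_pos: [454.0, -365.4, 43.6]
tcp_rot: [-3.142, -0.0, 1.534]
contact_force: [0.6, -0.8, -0.1]
grip_width: 26.1
```

```bash
python3 - <<'E'
from h import *
c=(454.19,-365.35,43.74,1.534)
for t in((454,-365,190,1.534),(425,80,240,1.534),(551.6,112.8,185,1.534)):print(delta(c,t))
E
```

```text
[  -0.       0.343   -0.203 -146.26 ]
[  -0.     443.975  -45.554 -196.26 ]
[  -0.     481.41    79.754 -141.26 ]
```

>>> step_arm:
  increments: "0 0 0 0 0 -10 -1; 0 0 0 0 0 -50 -1; 0 0 0 0 0 -100 -1; 0 0 0 20 0 -150 -1; 0 0 0 65 -8 -180 -1; 0 0 0 115 -14 -196 -1; 0 0 0 165 -20 -196 -1; 0 0 0 215 -25 -196 -1; 0 0 0 265 -30 -196 -1; 0 0 0 315 -35 -196 -1; 0 0 0 365 -40 -196 -1; 0 0 0 410 -45 -196 -1; 0 0 0 444 -45 -196 -1; 0 0 0 460 -15 -190 -1; 0 0 0 472 25 -175 -1; 0 0 0 480 60 -155 -1; 0 0 0 481.4 79.7 -141 -1; 0 0 0 481.4 79.7 -141 -1; 0 0 0 481.4 79.7 -141 -1"

```text
time: 6.08
tool_pos: [550.8, 112.7, 185.2]
tcp_rot: [-3.141, -0.0, 1.534]
contact_force: [0.2, -0.2, -1.7]
grip_width: 24.5
```

```bash
python3 - <<'E'
from h import *
from plant import get_obs,capture
o=get_obs();print(o["time"],o["tool_pos"],o["tcp_rot"],o["grip_width"],o["contact_force"])
d={n:capture(n) for n in("top","scene")};pickle.dump(d,open("c1.pkl","wb"))
a=d["top"]["frame"][:,:,::-1][140:280,180:320];b=d["scene"]["frame"][:,:,::-1][140:280,240:380]
cv2.imwrite("pics/hover2.png",cv2.resize(np.hstack([a,b]),None,fx=2.8,fy=2.8,interpolation=cv2.INTER_CUBIC))
E
```

```text
6.075 [550.8332657  112.69583132 185.23184569] [-3.14123351e+00 -6.78841289e-05  1.53383107e+00] 24.53823757031689 [ 0.22331786 -0.24072904 -1.65330546]
```

View pics/hover2.png

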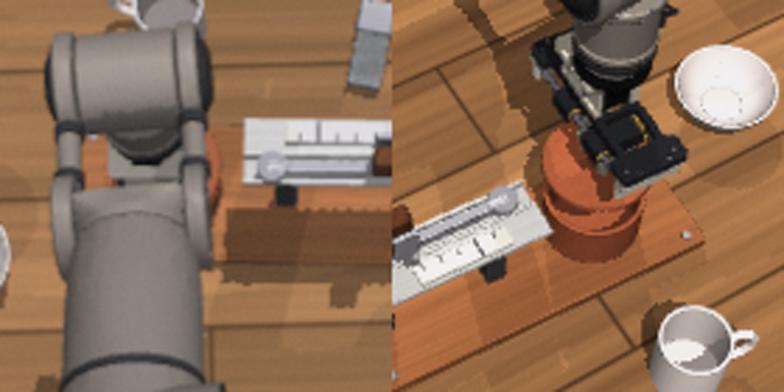

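```bash
python3 - <<'E'
from h import *
d=pickle.load(open("c1.pkl","rb"));S=d["scene"]
x0,y0=285,175
f=cv2.resize(S["frame"][y0:y0+65,x0:x0+65],None,fx=9,fy=9,interpolation=cv2.INTER_CUBIC)[:,:,::-1].copy()
# expected lid disc top edge outline (z = 185.2-43.6+16)
a=np.linspace(0,2*np.pi,80)
for (cx,cy,z,r,col) in((550.8,112.7,185.2-43.6+16,62,(0,255,0)),(550.8,112.7,185.2-43.6+8,62,(0,255,255)),(551.6,112.8,98,58,(255,0,0))):
    q=(proj(S,np.c_[cx+r*np.cos(a),cy+r*np.sin(a),np.full(80,z)])-[x0,y0]+.5)*9-.5
    for p in q: cv2.circle(f,tuple(int(i) for i in p),1,col,-1)
cv2.imwrite("pics/hover2z.png",f)
E
```

```text
(no output)
```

View pics/hover2z.png

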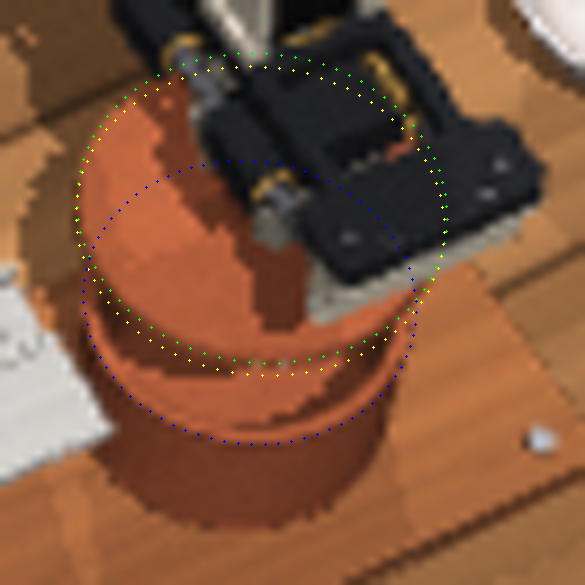

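>>> step_arm:
  increments: "0 0 0 0 0.6 15 -1; 0 0 0 0 0.6 28 -1; 0 0 0 0 0.6 36 -1; 0 0 0 0 0.6 41 -1; 0 0 0 0 0.6 45 -1; 0 0 0 0 0.6 45 -1"

```text
time: 6.92
tool_pos: [552.0, 112.7, 139.5]
tcp_rot: [-3.141, -0.0, 1.534]
contact_force: [-0.4, -0.7, -2.0]
grip_width: 25.0
```

```bash
python3 - <<'E'
from h import *
from plant import get_obs,capture
o=get_obs();print(o["time"],o["tool_pos"],o["tcp_rot"],o["grip_width"],o["contact_force"],o["moment"])
S=capture("scene");x0,y0=280,165
cv2.imwrite("pics/low.png",cv2.resize(S["frame"][y0:y0+75,x0:x0+75],None,fx=8,fy=8,interpolation=cv2.INTER_CUBIC)[:,:,::-1])
E
```

```text
6.925 [552.0437673  112.68842862 139.54519245] [-3.14135890e+00 -5.40656586e-05  1.53376410e+00] 24.9992473542306 [-0.43860267 -0.68688748 -1.97172844] [-0.10037018  0.0638487  -0.01403019]
```

View pics/low.png

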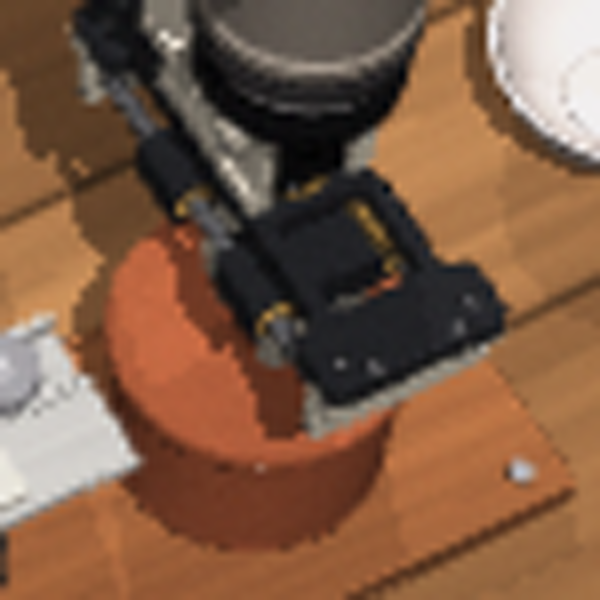

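>>> step_arm:
  increments: "0 0 0 0 -0.4 2 -1; 0 0 0 0 -0.4 4 -1; 0 0 0 0 -0.4 5.5 -1; 0 0 0 0 -0.4 6 -1; 0 0 0 0 -0.4 6 -1"

```text
time: 7.6
tool_pos: [551.7, 112.7, 133.7]
tcp_rot: [3.141, -0.0, 1.534]
contact_force: [0.8, 0.0, -2.1]
grip_width: 24.8
```

>>> step_arm:
  increments: "0 0 0 0 0 1 -1; 0 0 0 0 0 1.5 -1; 0 0 0 0 0 1.5 -1"

```text
time: 7.98
tool_pos: [551.8, 112.7, 133.6]
tcp_rot: [3.14, -0.0, 1.534]
contact_force: [-3.5, -1.1, 6.6]
grip_width: 24.5
```

>>> step_arm:
  increments: "0 0 0 0 0 -1 -1; 0 0 0 0 0 -1 0; 0 0 0 0 0 -1 1; 0 0 0 0 0 -1 1; 0 0 0 0 0 -1 1; 0 0 0 0 0 -1 1; 0 0 0 0 0 -1 1; 0 0 0 0 0 -1 1; 0 0 0 0 0 -40 1; 0 0 0 0 0 -90 1; 0 0 0 0 0 -140 1; 0 0 0 0 0 -140 1"

```text
time: 9.48
tool_pos: [553.4, 112.9, 276.7]
tcp_rot: [3.133, -0.001, 1.534]
contact_force: [0.6, 0.1, -0.5]
grip_width: 91.8
```

```bash
python3 - <<'E'
from h import *
from plant import get_obs,capture
o=get_obs();print(o["time"],o["tool_pos"],o["tcp_rot"],o["grip_width"],o["contact_force"],o["moment"])
S=capture("scene");x0,y0=265,155;T=capture("top")
a=cv2.resize(S["frame"][y0:y0+85,x0:x0+85],None,fx=7,fy=7,interpolation=cv2.INTER_CUBIC)[:,:,::-1]
cv2.imwrite("pics/rel.png",a)
cv2.imwrite("pics/relT.png",T["frame"][:,:,::-1])
pickle.dump({"top":T,"scene":S},open("c2.pkl","wb"))
E
```

```text
9.475 [553.4207798  112.91414384 276.71717058] [ 3.13258738e+00 -1.06000335e-03  1.53390905e+00] 91.81906682487853 [ 0.5511494   0.08338806 -0.48693421] [-0.1183836   0.0649673   0.00621515]
```

View pics/rel.png

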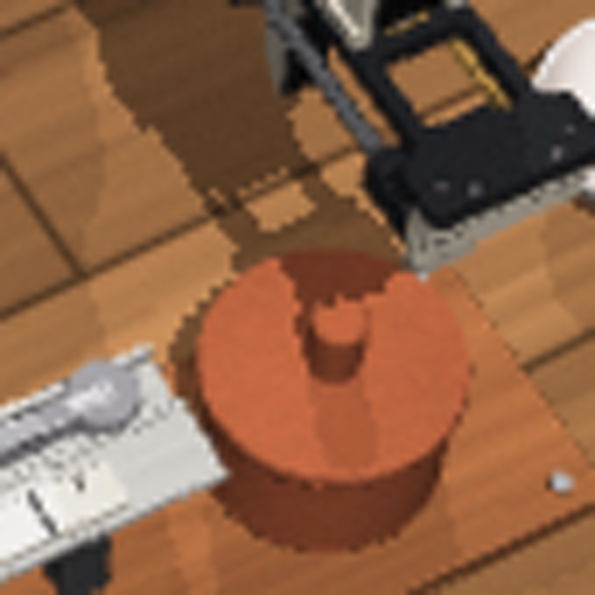

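View pics/relT.png

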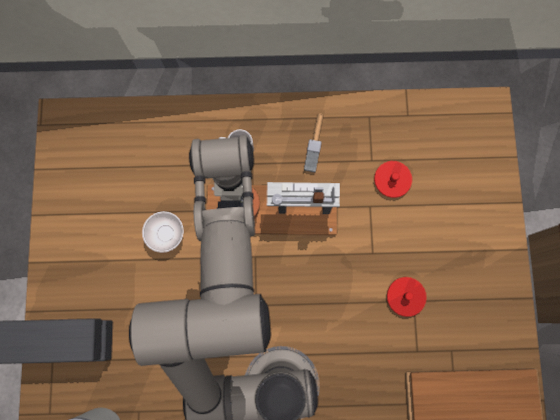

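```bash
python3 - <<'E'
from h import *
d=pickle.load(open("c2.pkl","rb"));S=d["scene"];x0,y0,w=283,180,60
f=cv2.resize(S["frame"][y0:y0+w,x0:x0+w],None,fx=5,fy=5,interpolation=cv2.INTER_CUBIC)
lab=cv2.cvtColor(f,cv2.COLOR_RGB2LAB)[:,:,1].astype(np.float32)
for th in(150,154,157):
    out=[]
    for a in np.linspace(0,2*np.pi,120,endpoint=False):
        rr=np.arange(50,72,.25);P=np.c_[551+rr*np.cos(a),112.7+rr*np.sin(a),np.full(len(rr),106)]
        q=((proj(S,P)-[x0,y0]+.5)*5-.5).astype(np.float32)
        v=cv2.remap(lab,q[:,0][None],q[:,1][None],1)[0]
        i=np.where((v[:-1]>th)&(v[1:]<=th))[0]
        if len(i):out.append(P[i[0]])
    Q=np.array(out)
    for _ in range(8):
        c,r=fitcirc(Q);e=np.hypot(*(Q[:,:2]-c).T)-r;Q=Q[abs(e)<max(2*e.std(),.7)]
    print(th,c,r,e.std(),len(Q))
d=pickle.load(open("c0.pkl","rb"))
cv2.imwrite("pics/hT.png",cv2.resize(d["top"]["frame"][178:212,262:344],None,fx=9.5,fy=9.5,interpolation=cv2.INTER_CUBIC)[:,:,::-1])
cv2.imwrite("pics/hS.png",cv2.resize(d["scene"]["frame"][200:260,215:300],None,fx=9,fy=9,interpolation=cv2.INTER_CUBIC)[:,:,::-1])
E
```

```text
150 [551.26849755 112.06255397] 61.85762595839116 0.528861693420111 72
154 [550.6960299  112.44555039] 60.9323704169497 0.44042390146014737 88
157 [550.50045537 112.2849592 ] 60.04439603380789 0.3409711409647163 92
```

View pics/hT.png

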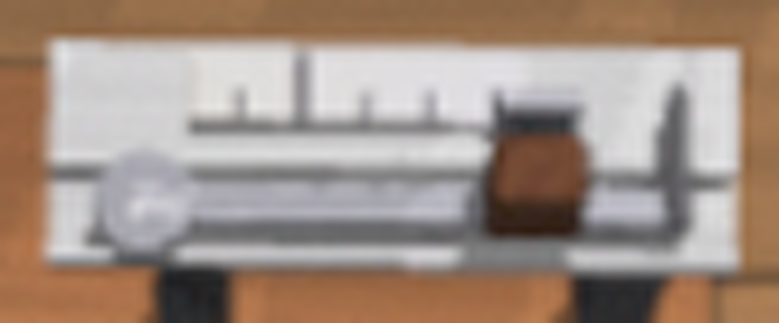

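View pics/hS.png

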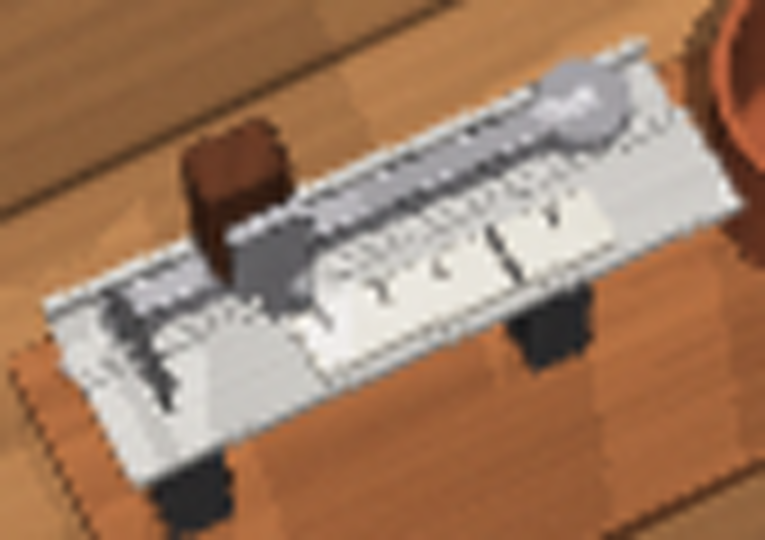

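```bash
python3 - <<'E'
from h import *
d=pickle.load(open("c0.pkl","rb"));T,S=d["top"],d["scene"]
tp=lambda p:cr(262,178,9.5,p); sp=lambda p:cr(215,200,9,p)
O=np.array([547,27]);yd=np.array([.037,.9993]);xd=np.array([.9993,-.037])
st=lambda P:np.round([(P[:2]-O)@xd,(P[:2]-O)@yd,P[2]],1)
for n,a,b in(("mark outer",(303,55),(518,280)),("mark inner",(303,125),(490,230)),("ptr tip",(680,85),(170,408)),("foot",(148,200),(588,103)),("handle top",(543,168),(236,160)),("htop c1",(498,138),(292,180))):
    P,e=tri(T,tp(a),S,sp(b));print(n,P.round(1),round(float(e),1),'stand',st(P))
for n,a in(("mark",(303,90)),("ptr",(680,85)),("short l",(240,105)),("short r",(430,105))):
    for z in(155,160):print(n,z,'T',st(onz(T,tp(a),z)[0]))
for n,a in(("mark",(504,254)),("ptr",(170,408))):
    for z in(155,160):print(n,z,'S',st(onz(S,sp(a),z)[0]))
for n,a in(("hT",(543,168)),):print(n,st(onz(T,tp(a),222)[0]))
print("hS",st(onz(S,sp((236,160)),222)[0]))
for a in((495,138),(587,136)):print("T +x edge corners",st(onz(T,tp(a),222)[0]))
for a in((500,100),(578,100)):print("T button top",st(onz(T,tp(a),218)[0]))
E
```

```text
mark outer [591.7 -53.8 164.7] 0.4 stand [ 47.6 -79.1 164.7]
mark inner [570.1 -52.6 162.3] 0.2 stand [ 26.  -78.7 162.3]
ptr tip [ 578.4 -170.2  167.2] 0.1 stand [  38.6 -195.9  167.2]
foot [546.7  -3.5 166.6] 0.6 stand [  0.8 -30.4 166.6]
handle top [ 540.4 -123.   222.2] 0.2 stand [  -1.1 -150.1  222.2]
htop c1 [ 551.5 -110.2  215.8] 0.1 stand [   9.6 -136.9  215.8]
mark 155 T [ 38.9 -78.9 155. ]
mark 160 T [ 37.7 -78.9 160. ]
ptr 155 T [  41.7 -197.   155. ]
ptr 160 T [  40.4 -196.6  160. ]
short l 155 T [ 33.9 -59.3 155. ]
short l 160 T [ 32.7 -59.3 160. ]
short r 155 T [  34.5 -118.7  155. ]
short r 160 T [  33.3 -118.5  160. ]
mark 155 S [ 32.3 -76.8 155. ]
mark 160 S [ 34.8 -78.  160. ]
ptr 155 S [  32.6 -194.2  155. ]
ptr 160 S [  35.1 -194.9  160. ]
hT [  -1. -150.  222.]
hS [  -1.3 -150.3  222. ]
T +x edge corners [   8.1 -135.7  222. ]
T +x edge corners [   9.  -163.2  222. ]
T button top [  20.8 -137.4  218. ]
T button top [  21.  -160.8  218. ]
```

```bash
python3 - <<'E'
from h import *
from plant import get_obs
c=after((454.19,-365.35,43.74,1.534),0,(481.4,79.7+.6-.4,-141+45+6+1.5-140));print(c)
print(get_obs()["tool_pos"])
for t in((545.4,-123.,260,1.534),(545.4,-123.,201.5,1.534)):print(delta(c,t))
E
```

```text
[551.746 112.785 272.24    1.534]
[551.50872814 112.66702816 272.20929482]
[  -0.    -235.859    2.332   12.24 ]
[  -0.    -235.859    2.332   70.74 ]
```

>>> step_arm:
  increments: "0 0 0 -50 0.5 0 1; 0 0 0 -105 1 0 1; 0 0 0 -160 1.5 0 1; 0 0 0 -210 2 5 1; 0 0 0 -235.9 2.3 12 1; 0 0 0 -235.9 2.3 12 1; 0 0 0 -235.9 2.3 12 1"

```text
time: 10.45
tool_pos: [544.9, -122.4, 259.3]
tcp_rot: [-3.14, -0.001, 1.534]
contact_force: [-0.5, 0.5, -0.1]
grip_width: 91.9
```

```bash
python3 - <<'E'
from h import *
from plant import get_obs,capture
o=get_obs();print(o["time"],o["tool_pos"],o["tcp_rot"],o["contact_force"])
S=capture("scene");x0,y0=190,130
cv2.imwrite("pics/hv3.png",cv2.resize(S["frame"][y0:y0+140,x0:x0+180],None,fx=4.2,fy=4.2,interpolation=cv2.INTER_CUBIC)[:,:,::-1])
E
```

```text
10.45 [ 544.92006105 -122.35160432  259.26623151] [-3.13977432e+00 -1.14438933e-03  1.53392945e+00] [-0.48161995  0.4951922  -0.09783932]
```

View pics/hv3.png

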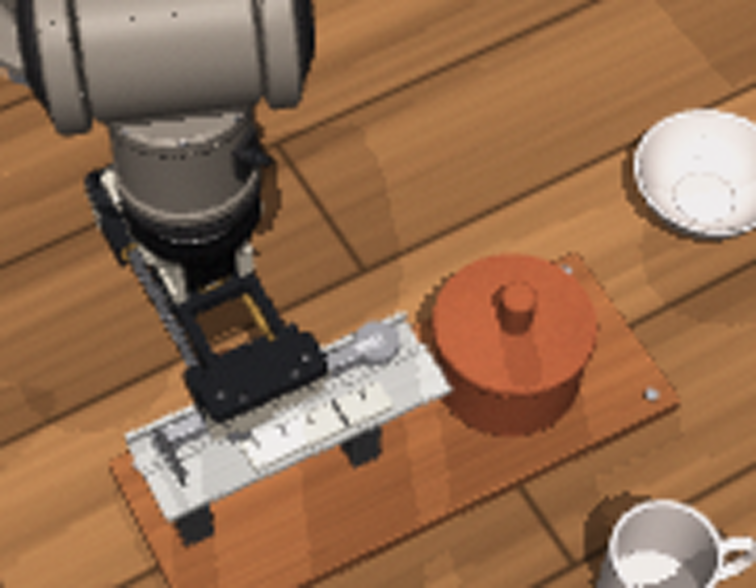

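>>> step_arm:
  increments: "0 0 0 0 0 25 1; 0 0 0 0 0 45 1; 0 0 0 0 0 55 1; 0 0 0 0 0 58.5 1; 0 0 0 0 0 58.5 1; 0 0 0 0 0 58.5 -1; 0 0 0 0 0 58.5 -1; 0 0 0 0 0 58.5 -1; 0 0 0 0 0 58.5 -1; 0 0 0 0 0 58.5 -1; 0 0 0 0 0 58.5 -1; 0 0 0 0 0 58.5 -1"

```text
time: 12.0
tool_pos: [544.2, -123.1, 201.7]
tcp_rot: [-3.139, -0.0, 1.534]
contact_force: [-7.8, 0.7, 1.7]
grip_width: 29.6
```

```bash
python3 - <<'E'
from h import *
from plant import get_obs,capture
o=get_obs();print(o["time"],o["tool_pos"],o["tcp_rot"],o["contact_force"],o["moment"],o["grip_width"])
S=capture("scene");x0,y0=205,180
cv2.imwrite("pics/pin.png",cv2.resize(S["frame"][y0:y0+90,x0:x0+110],None,fx=6.5,fy=6.5,interpolation=cv2.INTER_CUBIC)[:,:,::-1])
E
```

```text
12.0 [ 544.1880684  -123.05143582  201.72361737] [-3.13902853e+00 -1.58691781e-04  1.53380360e+00] [-7.80247016  0.73143618  1.69702438] [-0.03647181  0.28716328 -0.06736237] 29.57582640358181
```

View pics/pin.png

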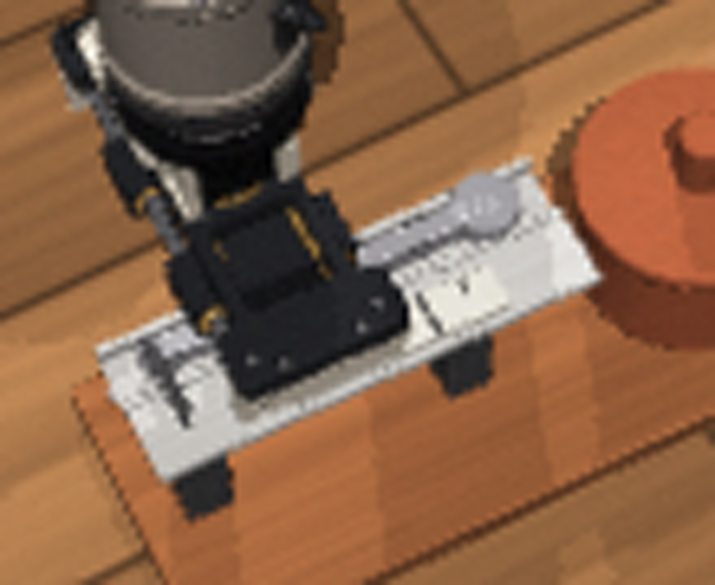

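>>> step_arm:
  increments: "0 0 0 0 -1.2 0 -1; 0 0 0 5 -1.2 0 -1; 0 0 0 15 -1.2 0 -1; 0 0 0 28 -1.2 0 -1; 0 0 0 42 -1.2 0 -1; 0 0 0 56 -1.2 0 -1; 0 0 0 70 -1.2 0 -1; 0 0 0 84 -1.2 0 -1; 0 0 0 97 -1.2 0 -1; 0 0 0 107 -1.2 0 -1; 0 0 0 114 -1.2 0 -1; 0 0 0 116.5 -1.2 0 -1; 0 0 0 116.5 -1.2 0 -1; 0 0 0 116.5 -1.2 0 -1; 0 0 0 116.5 -1.2 0 -1"

```text
time: 13.92
tool_pos: [548.7, -6.8, 201.8]
tcp_rot: [3.141, -0.0, 1.533]
contact_force: [4.6, -2.8, -2.1]
grip_width: 29.3
```

```bash
python3 - <<'E'
from h import *
from plant import get_obs,capture
o=get_obs();print(o["time"],o["tool_pos"],o["tcp_rot"],o["contact_force"],o["moment"],o["grip_width"])
S=capture("scene");x0,y0=205,170;T=capture("top")
pickle.dump({"top":T,"scene":S},open("c3.pkl","wb"))
cv2.imwrite("pics/pull.png",cv2.resize(S["frame"][y0:y0+100,x0:x0+135],None,fx=5.9,fy=5.9,interpolation=cv2.INTER_CUBIC)[:,:,::-1])
cv2.imwrite("pics/pullT.png",cv2.resize(T["frame"][150:250,200:350],None,fx=5,fy=5,interpolation=cv2.INTER_CUBIC)[:,:,::-1])
E
```

```text
13.925 [548.70201404  -6.80081224 201.78578446] [ 3.14072240e+00 -2.59926016e-04  1.53343450e+00] [ 4.58729862 -2.83434181 -2.13943556] [-0.55942735 -1.28084725 -0.05752012] 29.31260696925806
```

View pics/pull.png

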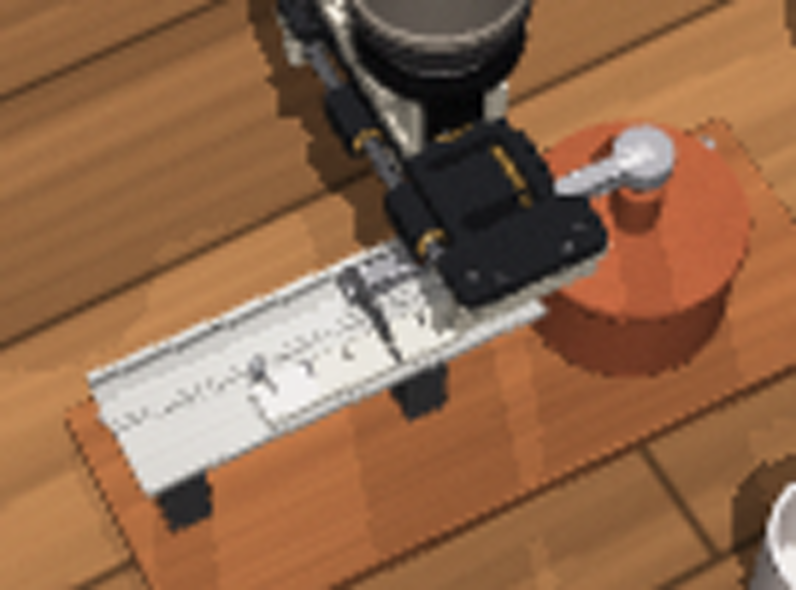

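View pics/pullT.png

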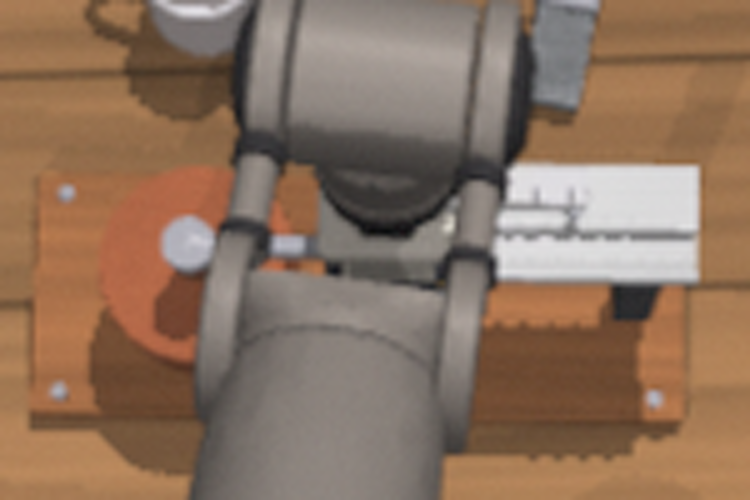

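```bash
python3 - <<'E'
from h import *
a=pickle.load(open("c0.pkl","rb"));d=pickle.load(open("c3.pkl","rb"));S=d["scene"]
f=lambda c:cv2.resize(c["frame"][215:240,245:295],None,fx=15,fy=15,interpolation=cv2.INTER_CUBIC)[:,:,::-1]
cv2.imwrite("pics/cmp.png",np.vstack([f(a["scene"]),f(S)])[:600*2])
O=np.array([547,27]);yd=np.array([.037,.9993]);xd=np.array([.9993,-.037])
for n,p,z in(("ptr now",cr(205,170,5.9,(399,359)),166),("ptr0",cr(215,200,9,(170,408)),166),("mark0 outer",cr(215,200,9,(518,280)),163),("mark0 mid",cr(215,200,9,(504,254)),163),("ptr root now",cr(205,170,5.9,(352,283)),166)):
    P=onz(S,p,z)[0];print(n,p,((P[:2]-O)@xd).round(1),((P[:2]-O)@yd).round(1))
E
```

```text
ptr now [272.2118644067797, 230.4322033898305] 47.6 -79.3
ptr0 [233.44444444444446, 244.88888888888889] 38.1 -195.6
mark0 outer [272.1111111111111, 230.66666666666666] 46.7 -79.1
mark0 mid [270.55555555555554, 227.77777777777777] 36.3 -78.8
ptr root now [264.2457627118644, 217.55084745762713] -0.7 -80.2
```

View pics/cmp.png

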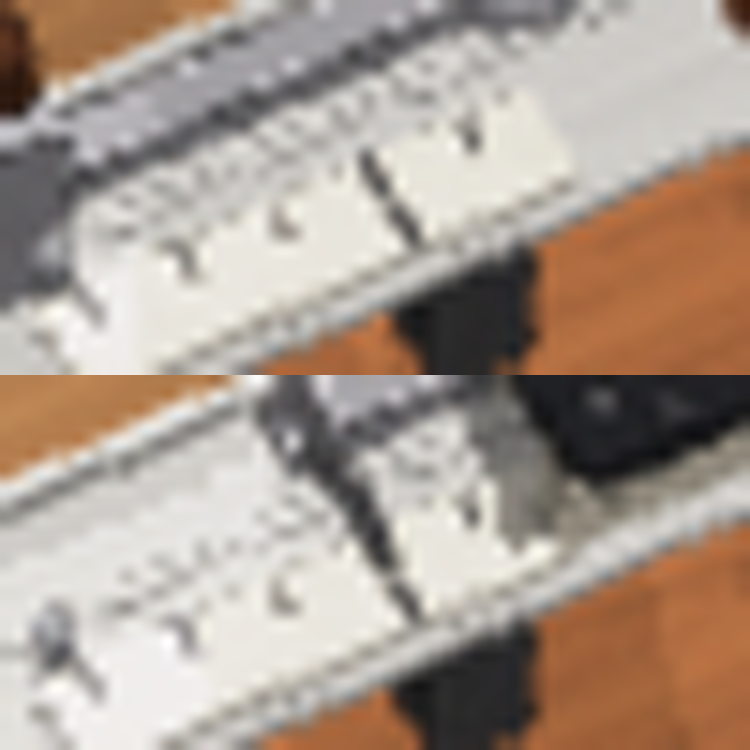

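>>> step_arm:
  increments: "0 0 0 0 0 0 -1; 0 0 0 0 0 0 -1; 0 0 0 0 0 0 -1; 0 0 0 0 0 0 -1"

```text
time: 14.52
tool_pos: [548.7, -6.8, 201.8]
tcp_rot: [3.141, -0.0, 1.533]
contact_force: [4.1, -2.5, -3.0]
grip_width: 29.5
```

```bash
python3 - <<'E'
from h import *
from plant import get_obs,capture
o=get_obs();print(o["time"],o["tool_pos"],o["contact_force"],o["grip_width"],abs(o["dq"]).max())
a=pickle.load(open("c2.pkl","rb"))["scene"];S=capture("scene")
f=lambda c:cv2.resize(c["frame"][175:240,280:345],None,fx=6,fy=6,interpolation=cv2.INTER_CUBIC)[:,:,::-1]
cv2.imwrite("pics/fin.png",np.hstack([f(a),f(S)]))
E
```

```text
14.525 [548.68985479  -6.83601373 201.79371926] [ 4.11306717 -2.49950196 -2.95607197] 29.46303339826622 0.0022795379104831597
```

View pics/fin.png

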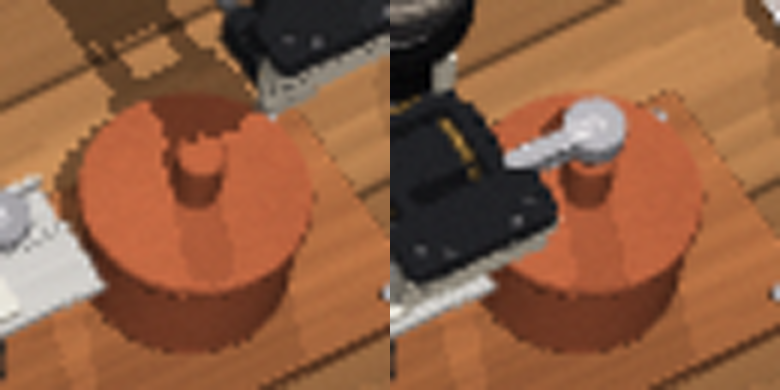

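The before and after crops match: lid and crock have not moved, and the foot is over the knob. The arm is still and the pinch width is 29.5 mm, so I'm handing in.

```bash
python3 -c "
from plant import close_job
print(close_job())"
```

```text
the job is handed in; nothing more can be done
None
```

I set the terracotta lid onto the crock and let go of it. Then I pinched the handle with the button squeezed in, drew the keeper arm out about 116.5 mm to the long mark, and handed the job in at about 14.6 s while still holding it there.

**Last checks:**
- **Lid:** its centre was within about 1 mm of the crock's in the scene view after release. It looked unmoved in the last crop, with the foot over the knob.
- **Pinch:** the grip measured 29.5 mm, against 30 mm expected with the button fully in. The arm was still.
- **Pointer:** it read -79.3 mm along the stand and the mark -78.8 to -79.1 mm, so about 0.5 mm apart (5 mm allowed).
- **Disagreement:** the two cameras differed by up to about 2 mm on the lid and crock positions, so I averaged them.
- **Side force:** about 4 N sideways remained on the pinch at the end.
- **Not checked:** I did not measure the basin, mug or brush afterwards. They were never approached, and nothing looked shifted in the pictures. The hand-in gave no verdict.

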